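# Lock a fresh roll on its axle with an R-clip

## Robot

A 6-joint arm with a two-finger parallel gripper is mounted at the origin on the work surface. World frame = base frame: x ahead of the robot, y to its left, z up, the work surface at z = 0. Lengths are in m, angles in rad, forces in N, time in s.
With the tool pointing down it reaches from about 0.3 to 0.775 m from the base axis. Payload 14.6 kg.
Tool frame: the origin (TCP) lies on the mounting face of the last link; the fingertips stand 199 mm ahead of it and the grasp point (between the pads) lies 180 mm ahead of it; z points along the fingers, y is the line along which they close (so a half turn about z gives the same grasp; the last joint's range is limited). The gripper opens to 94 mm and grips with 3 to 60 N. Pads are 16 mm wide; open, the fingers measure 119 mm over their backs; the gripper's body (75 mm by 177 mm) begins 78 mm behind the grasp point.
Start: joints at [-1.356, 0.3, 1.521, -0, 1.321, -0.067], TCP at [0.153, -0.528, 0.405] pointing down, gripper open.
Joint ranges: [-3.03, 3.03], [-0.79, 2.21], [0.23, 2.52], [-1.04, 4.18], [0, 3.07], [-2.55, 2.55]. Speed limits (rad/s): [2.22, 2.22, 2.57, 3.14, 3.14, 3.14].

## Interface

Orientations are given as [roll, pitch, yaw] about the fixed x, y, z axes, in that order (R = Rz(yaw) Ry(pitch) Rx(roll)).
In Python, from station import get_obs, camera, hand_in gives the robot as it stands.
- The arm moves only by the tool apply_moves, never from a script. Its argument "increments" is a list of rows, each an object of numbers: "tx", "ty", "tz": the shift along the tool's x, y, z as a fraction of full scale; "ax", "ay", "az": the turn, a rotation vector about the tool's x, y, z as a fraction of full scale. In form: [{"tx": .., "ty": .., "tz": .., "ax": .., "ay": .., "az": ..}, ...]. A call has 1 to 12 rows; each row shifts and turns the commanded pose from where the row before left it, along the tool's axes as they then stand; what a row does not reach is not made up. Full scale, the value 1, is 30 mm for a shift and 5 degrees for a turn. A row lasts 1/8 s, in which the tool goes at most 62.5 mm and 10.7 degrees, less where a joint would pass 70% of its speed; a pose out of reach is approached as far as the arm can. A call with a number of a shift or a turn outside -1 to 1 is refused whole. A call with a gripper value outside its range is refused whole. "jaw" is the closure, from 0 (fully open) to 1 (shut), set as the call begins (left out, the last holds). The fingers move at their own pace and stop on an object; "force" is the grip in N (left out, the last holds). Time passes only in rows, so rows that do not move let the fingers close. It gives the time, the measured TCP pose, the force, the opening and the grip force at its end, in the units of the state.
- get_obs(): the state, without advancing time (a new reading comes with each control period).
- camera(name): name is "scene" or "top"; returns a dict with "pixels" (400x640x3 uint8, red, green, blue), "camera_matrix" (3x3 intrinsics, pixels), "R" (3x3) and "t" (3): a world point X has camera coordinates R X + t. Camera axes: x right, y down, z forward; pixel columns grow to the right and rows downward; lengths in m; the calibration is good to about 2 mm. A picture is of the moment at which its call begins. There is no depth.
- hand_in(): hands the job in; it is judged then, once.
The state is a dict: "time_s": time; "qpos": joint angles; "joint_vel": joint speeds; "tau": joint torques, N m; "ee_pos": TCP position; "eef_rot": TCP orientation; "force": force on the tool from outside, world axes, zero at the start; "moment": the same for the moment, N m; "grip_width": finger opening in m; "grip_force": force on a finger pad.
Only numpy, scipy, OpenCV 4.12 (cv2) and the standard library are available. Lean on these libraries where they do the work, as an engineer would, in place of code of your own. Each camera call takes 0.05 s, during which the arm holds its last target. There are 200 camera calls.

## Task

Lock the paper roll on its stand: slide the green collar by its yellow tab all the way home against the roll so that the cross-hole in the axle is uncovered, then take the red-headed R-clip from the wooden rack and push its straight leg through the cross-hole until the bent leg has ridden over the axle and snapped round it. Let go of the clip and leave the bottle, the tape and the blue bin where they stand.

Things in the scene. Friction and masses are not known exactly. Their poses are not given: they have to be found in the camera images.
- stand: Fixed roll stand, yaw varies. Origin on the table below the cross-hole, z up. 36 mm steel axle along its +y, centre line 155 mm up, free end at y = -34 mm. Plywood base x +-90, y -40 to 195, 18 mm thick. Brown roll: radius 78 mm (top 233 mm up), y = 65 to 135 mm; wooden upright behind it, 215 mm tall, to y = 193 mm.
- collar (a joint): Green collar's position on the axle (m), growing along the stand's +y: 0 = farthest out, 0.055 = home at its stop against the roll. Starts at 0 to 0.015, hiding the cross-hole. About 3 N of friction; stays where left. Hub 52 mm diameter, 36 mm long, with a 68 mm flange, 10 mm thick, on the roll side. When home its outer face is at y = 20 mm in the stand's frame.
- collar_tab (a point): Grip point on the collar's yellow upright tab, 58 mm above the axle's centre line. The tab is 24 mm wide (stand's x), 14 mm thick (along the axle), and its top is 18 mm above this point. Axes as the stand's. It moves with the collar.
- hole (a point): Centre of the cross-hole, on the axle's centre line. z runs along the hole, out of its mouth; y along the axle (stand's +y). The mouth leans from upright towards the stand's -x by 0.37 to 0.55 rad (varies; the axle is held by stiff friction). Through hole 11 mm (across) by 12 mm (along the axle), flared, in a V-groove 22 mm wide and 28 mm in diameter at its bottom.
- r_clip: R-clip, 8 mm wire, 0.16 kg, 149 mm long. Origin: point on the straight leg that lies at hole when home. z: along the leg to the head; x: to the bent leg. Leg tip at z = -68 mm. Red head: x -10 to 26, y -14 to 14, z 20 to 64 mm (wire eye above, to z = 81, not solid); home, it is 2 mm off the axle. Bent leg may go either side. Starts upright in the rack, any yaw, leaning up to 4 degrees.
- bent_leg (a joint): Spring hinge of the clip's bent leg (rad): 0 = relaxed, grows as it spreads from the straight leg (about 0.1 while riding over the axle, under 0.04 when home). The leg runs down to z = -30 mm, x = 25 mm in the clip's frame: a bow for the axle at z = 0, a throat at z = -15 mm, a flared end. Pushing it over the axle takes 10 to 20 N.
- rack: Fixed wooden block 100 x 80 x 50 mm with three 10 mm holes, 32 mm deep; origin at the centre of its underside. The clip stands in the middle hole, with its origin 86 mm above the table.
- bottle: Bystander: white bottle with a yellow label, 66 mm in diameter, 155 mm tall, origin at the centre of its underside. Leave alone.
- tape: Bystander: cream tape roll lying flat, 104 mm in diameter, 46 mm high, origin at the centre of its underside. Leave alone.
- bin: Bystander: blue open bin 120 x 150 x 75 mm with black parts, on the left behind the roll, origin at the centre of its underside. Leave alone.
Things that resemble listed ones, but are neither listed nor needed, are in the scene too. Of the things like the r_clip, leave any that is orange; of the rest the smaller one is meant.

How it is judged:
By the outcome, as a careful person would: the job done as asked, in the order asked, and still so for the second after the job is handed in, with the robot touching nothing.
It also fails if it takes over 61 s, if anything falls off the work surface, if the arm or the gripper's body presses on something with over 40 N, if the wrist force passes 120 N, or if a joint passes its speed limit or range.

## Working session

There is one attempt and no reset: what is moved stays moved. The work goes in short steps, Python scripts to look and compute and a tool call to move; the robot and the scene stay as the last step left them, time stands still between calls to the robot, and variables do not carry over. Pictures are saved under pics/ and viewed, at most 10 in all, crops included, and the job is handed in when it is done.

Besides the shell and the picture viewer there is one more tool, called after "Request:" in YAML: its name, and indented under it one key for each argument. apply_moves: Moves the arm, as the interface text tells. Its arguments: {"type":"object","properties":{"increments":{"type":"array"},"jaw":{"type":"number"},"force":{"type":"number"}},"required":["increments"]}

```bash
ls; mkdir -p pics
python3 - <<'E'
from station import get_obs,camera
import cv2,numpy as np,pickle
o=get_obs();print(o)
d={}
for n in("scene","top"):
    c=camera(n);d[n]=c;cv2.imwrite(f"pics/{n}0.png",c["pixels"][:,:,::-1]);print(n,c["camera_matrix"],c["R"],c["t"])
pickle.dump(d,open("c0.pkl","wb"))
E
```

```text
pics
{'time_s': 0.0, 'qpos': array([-1.35561485e+00,  3.00470959e-01,  1.52159248e+00,  1.99855753e-05,
        1.32070575e+00, -6.65928629e-02]), 'joint_vel': array([-0.00023278,  0.00044928, -0.0006557 ,  0.00040744, -0.0001879 ,
        0.00192918]), 'tau': array([ 2.37617569e-03, -5.31810200e+01, -3.52734303e+01,  7.09101255e-02,
        2.43897020e-02, -1.34877673e-04]), 'ee_pos': array([ 0.15292792, -0.52827447,  0.40408145]), 'eef_rot': array([-3.14042002e+00, -9.76057336e-05,  2.81769323e-01]), 'force': array([ 0.81806115, -0.41787607, -1.15089325]), 'moment': array([0.04719455, 0.00185985, 0.04189015]), 'grip_force': 0.0, 'grip_width': 0.09384726289246374}
scene [[386.20438887   0.         320.55002125]
 [  0.         386.20438887 207.76336023]
 [  0.           0.           1.        ]] [[ 0.52390548  0.85160307 -0.01718325]
 [ 0.68855497 -0.43530148 -0.58000403]
 [-0.50141311  0.29203568 -0.81443235]] [-0.23388663 -0.24502673  1.32149367]
top [[380.12260919   0.         317.97614446]
 [  0.         380.12260919 207.37234026]
 [  0.           0.           1.        ]] [[-0.02413609 -0.9996855  -0.00680805]
 [-0.99641947  0.02460809 -0.08088683]
 [ 0.08102893  0.00483138 -0.99670004]] [-0.00660274  0.47116833  1.23884765]
```

View pics/scene0.png

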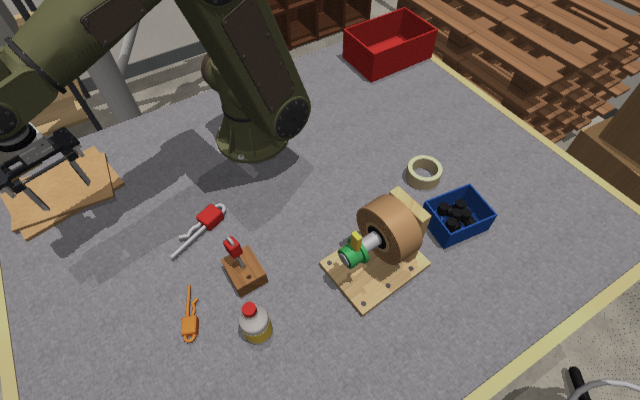

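View pics/top0.png

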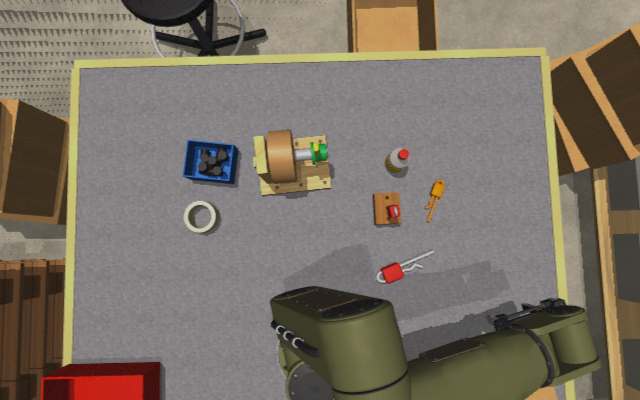

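Candidates for the clip: orange one, scene (189,315); large red one lying flat, scene (205,225); small red one upright in the rack, scene (233,247) / top (393,211). The one in the rack fits: it isn't orange, and it is the smaller of the other two. I'll confirm in an enlarged crop.

Run:
```python
import cv2,numpy as np,pickle
d=pickle.load(open("c0.pkl","rb"))
s=d["scene"]["pixels"][:,:,::-1];t=d["top"]["pixels"][:,:,::-1]
f=lambda im,x,y,w,h:cv2.resize(im[y:y+h,x:x+w],(400,300),interpolation=cv2.INTER_CUBIC)
m=np.vstack([np.hstack([f(s,160,195,120,90),f(s,312,180,130,135*75//100+30)]),np.hstack([f(t,365,180,80,60),f(t,250,130,88,66)])])
cv2.imwrite("pics/crop1.png",m)
```

```text
(no output)
```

View pics/crop1.png

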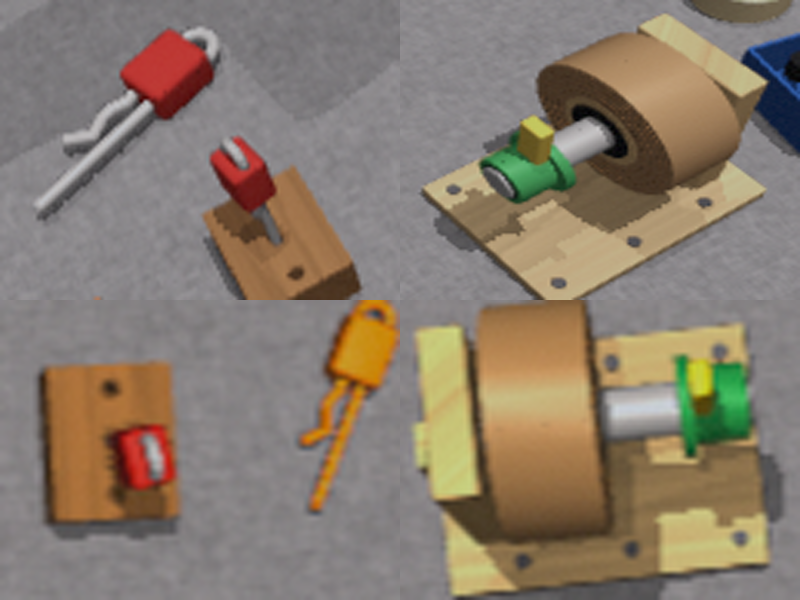

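The scene is clear. The intended clip stands in the rack, with the red head at top (393,211) and scene (233,247). The stand's axle points right in the top view, with the yellow tab at top (321,147). Next I'll measure with masks and rays.

```bash
cat > h.py <<'E'
import cv2,numpy as np
from scipy.spatial.transform import Rotation as Ro
from scipy.linalg import logm,expm
def ray(c,uv):
    K,R,t=c["camera_matrix"],c["R"],c["t"]
    d=R.T@np.linalg.inv(K)@np.array([uv[0],uv[1],1.]);return -R.T@t,d
def onz(c,uv,z):
    o,d=ray(c,uv);return o+d*(z-o[2])/d[2]
def tri(c1,u1,c2,u2):
    o1,d1=ray(c1,u1);o2,d2=ray(c2,u2);d1/=np.linalg.norm(d1);d2/=np.linalg.norm(d2)
    s=np.linalg.lstsq(np.c_[d1,-d2],o2-o1,rcond=None)[0];p,q=o1+s[0]*d1,o2+s[1]*d2
    return (p+q)/2,np.linalg.norm(p-q)
def proj(c,X):
    p=c["camera_matrix"]@(c["R"]@X+c["t"]);return p[:2]/p[2]
def mask(c,h0,h1,smin=120,vmin=60,box=None):
    hsv=cv2.cvtColor(c["pixels"],cv2.COLOR_RGB2HSV)
    m=cv2.inRange(hsv,(h0,smin,vmin),(h1,255,255))
    if h0==0:m|=cv2.inRange(hsv,(173,smin,vmin),(180,255,255))
    b=np.zeros_like(m);x0,y0,x1,y1=box;b[y0:y1,x0:x1]=m[y0:y1,x0:x1];return b
def big(m):
    n,l,s,ce=cv2.connectedComponentsWithStats(m);i=1+np.argmax(s[1:,4]);return ce[i],s[i],(l==i)
def pose(o):
    T=np.eye(4);T[:3,:3]=Ro.from_euler("xyz",o["eef_rot"]).as_matrix();T[:3,3]=o["ee_pos"];return T
def rows(T0,T1,n=None):
    D=np.linalg.inv(T0)@T1
    for k in range(1,80):
        d=expm(np.real(logm(D))/k);v=np.r_[d[:3,3]/.03,np.degrees(Ro.from_matrix(d[:3,:3]).as_rotvec())/5]
        if (n and k==n) or (not n and np.abs(v).max()<=.95):break
    print("rows",k,"tx ty tz ax ay az",np.round(v,3))
E
python3 - <<'E'
from h import *;import pickle
d=pickle.load(open("c0.pkl","rb"));S,T=d["scene"],d["top"]
bs={"yel":(22,34,130,100,(340,220,372,256),(310,135,332,160)),"grn":(45,85,100,40,(330,230,380,275),(300,130,335,170)),"red":(0,6,120,70,(218,230,250,262),(383,200,405,225))}
for n,(a,b,s,v,b1,b2) in bs.items():
    c1,s1,m1=big(mask(S,a,b,s,v,b1));c2,s2,m2=big(mask(T,a,b,s,v,b2))
    print(n,c1,s1,c2,s2,tri(S,c1,T,c2))
# rack top quad (z .05) and base plate (z .018) in top
hsv=cv2.cvtColor(T["pixels"],cv2.COLOR_RGB2HSV)
m=cv2.inRange(hsv,(4,90,50),(20,255,255));b=np.zeros_like(m);b[185:232,368:407]=m[185:232,368:407]
b=cv2.morphologyEx(b,cv2.MORPH_CLOSE,np.ones((5,5)))
ct=max(cv2.findContours(b,0,2)[0],key=cv2.contourArea);r=cv2.minAreaRect(ct);print(r)
q=np.array([onz(T,p,.05)[:2] for p in cv2.boxPoints(r)]);print("rack",q.round(4).tolist(),q.mean(0),np.linalg.norm(np.diff(q,axis=0),axis=1))
m=cv2.inRange(hsv,(10,60,60),(32,255,255));b=np.zeros_like(m);b[125:205,245:340]=m[125:205,245:340]
# front edge: rightmost plate px per row (rows clear of the axle); side edge: lowest px per col
f=[(np.flatnonzero(b[y])[-1]+.5,y) for y in list(range(166,190))]
g=[(x,np.flatnonzero(b[:,x])[-1]+.5) for x in range(285,326)]
fw=np.array([onz(T,p,.018)[:2] for p in f]);gw=np.array([onz(T,p,.018)[:2] for p in g])
l1=cv2.fitLine(fw.astype("f4"),cv2.DIST_HUBER,0,.001,.001).ravel();l2=cv2.fitLine(gw.astype("f4"),cv2.DIST_HUBER,0,.001,.001).ravel()
print("front",l1,"side",l2)
A=np.c_[l1[:2],-l2[:2]];k=np.linalg.solve(A,l2[2:]-l1[2:]);print("corner(-90,-40)",l1[2:]+k[0]*l1[:2])
print([f[0],f[-1],g[0],g[-1]])
E
```

```text
yel [356.8559322  240.01694915] [351 231  11  21 118] [315.76190476 146.73809524] [313 143   6   9  42] (array([ 0.62733173, -0.01640944,  0.21544121]), np.float64(0.0012335886670415597))
grn [354.43811881 254.34653465] [338 238  31  30 404] [318.90547264 153.02985075] [311 142  16  22 201] (array([ 0.625174  , -0.02163625,  0.15273329]), np.float64(0.008793815778849764))
red [232.92857143 247.92410714] [223 236  20  23 224] [392.45631068 210.87378641] [387 205  13  13 103] (array([ 0.44610026, -0.24373815,  0.12414551]), np.float64(0.00021134897574479533))
((386.4738464355469, 208.02923583984375), (31.285091400146484, 26.23731803894043), 86.8201675415039)
rack [[0.5102, -0.1957], [0.5128, -0.2805], [0.4117, -0.2819], [0.4091, -0.1976]] [ 0.46094617 -0.23891227] [0.08481556 0.10108198 0.08425018]
front [ 0.9992212   0.03945934  0.56376845 -0.06107112] side [ 0.08566651 -0.9963239   0.52913827  0.01766546]
corner(-90,-40) [ 0.5360025 -0.0621676]
[(np.float64(328.5), 166), (np.float64(317.5), 189), (285, np.float64(192.5)), (325, np.float64(188.5))]
```

Run:
```python
from h import *;import pickle
d=pickle.load(open("c0.pkl","rb"));S,T=d["scene"],d["top"]
print("cams",-S["R"].T@S["t"],-T["R"].T@T["t"])
hsv=cv2.cvtColor(T["pixels"],cv2.COLOR_RGB2HSV)
m=cv2.inRange(hsv,(10,50,60),(32,255,255))
f=np.array([(np.flatnonzero(m[y,:345])[-1]+.5,y) for y in range(167,187)],"f4");print(f[:,0])
g=np.array([(x,np.flatnonzero(m[:205,x])[-1]+.5) for x in range(270,328)],"f4");print(g[:,1])
L=[]
for p in(f,g):
    w=np.array([onz(T,q,.018)[:2] for q in p],"f4");L.append(cv2.fitLine(w,cv2.DIST_HUBER,0,.001,.001).ravel())
l1,l2=L;print(l1,l2);k=np.linalg.solve(np.c_[l1[:2],-l2[:2]],l2[2:]-l1[2:]);c=l1[2:]+k[0]*l1[:2]
y1=np.arctan(l1[1]/l1[0]);y2=np.arctan(-l2[0]/l2[1]);print("yaws",y1,y2,"corner",c)
for y in(y1,y2,(y1+y2)/2):
    R=np.array([[np.cos(y),-np.sin(y)],[np.sin(y),np.cos(y)]]);o=c+R@[.09,.04];print("origin",o,"tab in stand",R.T@(np.array([.6273,-.0164])-o))
# clip eye
for n,c,(x0,y0,x1,y1) in(("top",T,(383,200,405,225)),("scene",S,(218,228,250,262))):
    h=cv2.cvtColor(c["pixels"],cv2.COLOR_RGB2HSV);r=mask(c,0,8,110,50,(x0,y0,x1,y1))
    hull=np.zeros_like(r);ct=max(cv2.findContours(r,0,1)[0],key=cv2.contourArea);cv2.fillPoly(hull,[cv2.convexHull(ct)],255)
    print(n,cv2.minAreaRect(ct))
    e=(hull>0)&(h[...,1]<90);ys,xs=np.nonzero(e);print("eye",len(xs),xs.mean(),ys.mean(),np.linalg.svd(np.c_[xs-xs.mean(),ys-ys.mean()])[2][0])
f=lambda c,x,y:cv2.resize(c["pixels"][y:y+40,x:x+40,::-1],(400,400),interpolation=cv2.INTER_CUBIC)
cv2.imwrite("pics/crop2.png",np.hstack([f(S,215,228),f(T,373,190)]))
```

```text
cams [ 0.9538631  -0.29340523  0.93013178] [ 0.36893944 -0.02418057  1.27282586]
[329.5 329.5 329.5 329.5 329.5 329.5 329.5 329.5 329.5 330.5 330.5 330.5
 330.5 330.5 330.5 330.5 330.5 330.5 331.5 331.5]
[194.5 194.5 193.5 193.5 193.5 193.5 193.5 193.5 193.5 193.5 193.5 192.5
 192.5 192.5 192.5 192.5 192.5 192.5 192.5 192.5 192.5 191.5 191.5 191.5
 191.5 191.5 191.5 191.5 191.5 191.5 191.5 190.5 190.5 190.5 190.5 190.5
 190.5 190.5 190.5 189.5 189.5 189.5 189.5 189.5 189.5 189.5 189.5 189.5
 189.5 188.5 188.5 188.5 188.5 188.5 188.5 188.5 188.5 188.5]
[ 0.99769783  0.06781589  0.58129627 -0.06053812] [ 0.0806482  -0.9967426   0.526689    0.04532534]
yaws 0.06786799 0.080735885 corner [ 0.5355064  -0.06365056]
origin [ 0.6225866  -0.01763922] tab in stand [0.00478659 0.00091672]
origin [ 0.62198733 -0.01652252] tab in stand [ 0.00530524 -0.00030634]
origin [ 0.62228877 -0.0170799 ] tab in stand [0.00504788 0.00030603]
top ((393.2059326171875, 210.82354736328125), (12.369316101074219, 11.156637191772461), 75.96376037597656)
eye 25 395.24 210.88 [0.24140191 0.97042523]
scene ((232.50003051757812, 247.00003051757812), (20.50609588623047, 13.435027122497559), 45.0)
eye 41 230.1219512195122 242.0487804878049 [0.51674568 0.85613895]
```

View pics/crop2.png

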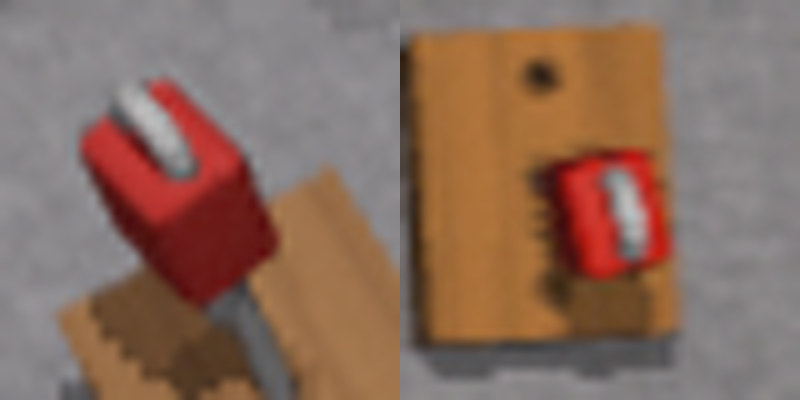

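Crop 2 confirms the small red R-clip: head's top face corners in scene at about (223,242), (231.5,236), (239.5,244), (230.5,250), with the eye's wire running along the long side. I'll cast these onto z = 0.15.

Run:
```python
from h import *;import pickle
d=pickle.load(open("c0.pkl","rb"));S,T=d["scene"],d["top"]
q=np.array([onz(S,(215-.5+.05+x/10,228-.5+.05+y/10),.15)[:2] for x,y in((80,145),(165,78),(247,160),(155,224))])
print(q.round(4),q.mean(0),np.linalg.norm(q-np.roll(q,-1,0),axis=1))
e1=q[2]-q[1];e2=q[3]-q[0];print("long dirs deg",np.degrees(np.arctan2(e1[1],e1[0])),np.degrees(np.arctan2(e2[1],e2[0])))
print("short",[np.degrees(np.arctan2(*(v[::-1]))) for v in(q[0]-q[1],q[3]-q[2])])
for n,c,u,v in(("top",T,(373+22.,190+17.),(373+23.5,190+25.)),):
    a,b=onz(c,u,.155),onz(c,v,.155);print("eye dir",np.degrees(np.arctan2(*(b-a)[:2][::-1])),((a+b)/2)[:2])
# middle hole neighbours: rear hole in top
print("rack hole",onz(T,(373+14.0,190+7.5),.05))
c,s,m=big(cv2.morphologyEx(mask(S,4,20,90,40,(215,240,275,300)),cv2.MORPH_CLOSE,np.ones((3,3))));print("scene rack",c,s)
# tab top face in the two views: extremes of yellow
for n,c,b in(("scene",S,(340,220,372,256)),("top",T,(310,135,332,160))):
    _,_,m=big(mask(c,20,34,110,60,b));ys,xs=np.nonzero(m)
    ct=max(cv2.findContours(m.astype("u1"),0,2)[0],key=cv2.contourArea);print(n,cv2.boxPoints(cv2.minAreaRect(ct)).round(1).tolist(),xs.min(),xs.max(),ys.min(),ys.max())
    if n=="top":
        print([onz(T,p,.231).round(4)[:2] for p in cv2.boxPoints(cv2.minAreaRect(ct))])
```

```text
[[ 0.4348 -0.2596]
 [ 0.4285 -0.2352]
 [ 0.4595 -0.228 ]
 [ 0.4637 -0.2533]] [ 0.44663617 -0.24403714] [0.0252572  0.03174304 0.02559717 0.0295934 ]
long dirs deg 12.96513475934213 12.37908247777371
short [np.float64(-75.60271834515432), np.float64(-80.43903546322788)]
eye dir -171.7220746631062 [ 0.4434607 -0.2474068]
rack hole [ 0.49483357 -0.2419357   0.05      ]
scene rack [244.7984375  271.59140625] [ 221  245   47   52 1280]
scene [[348.8999938964844, 250.10000610351562], [351.29998779296875, 230.39999389648438], [362.20001220703125, 231.8000030517578], [359.70001220703125, 251.5]] 350 361 231 251
top [[312.1000061035156, 153.6999969482422], [313.29998779296875, 141.60000610351562], [319.1000061035156, 142.1999969482422], [317.8999938964844, 154.3000030517578]] 313 319 142 154
[array([ 0.6038, -0.0065]), array([ 0.6379, -0.0106]), array([ 0.6358, -0.0266]), array([ 0.6017, -0.0224])]
```

Run:
```python
from h import *;from station import get_obs
T0=pose(get_obs());T1=np.eye(4);T1[:3,:3]=Ro.from_euler("xyz",[np.pi,0,1.649]).as_matrix();T1[:3,3]=[.6235,-.0165,.46]
A=T1.copy();M=T0.copy();M[2,3]=.46
rows(M,A,24);rows(T0,M)
```

```text
rows 24 tx ty tz ax ay az [ 1.039  0.114  0.    -0.    -0.    -0.653]
rows 2 tx ty tz ax ay az [ 0.    -0.001 -0.931  0.     0.     0.   ]
```

Request:
apply_moves:
  increments:
    - {"tz": -0.93}
    - {"tz": -0.93}
    - {"tx": 0.96,"ty": 0.1,"az": -0.603}
    - {"tx": 0.96,"ty": 0.1,"az": -0.603}
    - {"tx": 0.96,"ty": 0.1,"az": -0.603}
    - {"tx": 0.96,"ty": 0.1,"az": -0.603}
    - {"tx": 0.96,"ty": 0.1,"az": -0.603}
    - {"tx": 0.96,"ty": 0.1,"az": -0.603}
    - {"tx": 0.96,"ty": 0.1,"az": -0.603}
    - {"tx": 0.96,"ty": 0.1,"az": -0.603}
    - {"tx": 0.96,"ty": 0.1,"az": -0.603}
    - {"tx": 0.96,"ty": 0.1,"az": -0.603}

```text
schema error: expected keys tx, ty, tz, ax, ay, az
```

Request:
apply_moves:
  increments:
    - {"tx": 0.96,"ty": 0.1,"az": -0.603}
    - {"tx": 0.96,"ty": 0.1,"az": -0.603}
    - {"tx": 0.96,"ty": 0.1,"az": -0.603}
    - {"tx": 0.96,"ty": 0.1,"az": -0.603}
    - {"tx": 0.96,"ty": 0.1,"az": -0.603}
    - {"tx": 0.96,"ty": 0.1,"az": -0.603}
    - {"tx": 0.96,"ty": 0.1,"az": -0.603}
    - {"tx": 0.96,"ty": 0.1,"az": -0.603}
    - {"tx": 0.96,"ty": 0.1,"az": -0.603}
    - {"tx": 0.96,"ty": 0.1,"az": -0.603}
    - {"tx": 0.96,"ty": 0.1,"az": -0.603}
    - {"tx": 0.96,"ty": 0.1,"az": -0.603}

```text
schema error: expected keys tx, ty, tz, ax, ay, az
```

Run:
```python
from h import *;from station import get_obs
o=get_obs();T0=pose(o);print(o["time_s"],o["ee_pos"],o["eef_rot"],o["force"]);T1=np.eye(4);T1[:3,:3]=Ro.from_euler("xyz",[np.pi,0,1.649]).as_matrix();T1[:3,3]=[.6235,-.0165,.46]
rows(T0,T1)
```

```text
0.1 [ 0.1529324  -0.52828974  0.40415496] [-3.14061570e+00 -1.31133175e-04  2.81744078e-01] [ 0.5226341  -0.42330343  0.21986148]
rows 27 tx ty tz ax ay az [ 0.923  0.104 -0.069 -0.    -0.    -0.58 ]
```

Request:
apply_moves:
  increments:
    - {"tx": 0.92,"ty": 0.1,"tz": -0.14,"ax": 0,"ay": 0,"az": -0.58}
    - {"tx": 0.92,"ty": 0.1,"tz": -0.14,"ax": 0,"ay": 0,"az": -0.58}
    - {"tx": 0.92,"ty": 0.1,"tz": -0.14,"ax": 0,"ay": 0,"az": -0.58}
    - {"tx": 0.92,"ty": 0.1,"tz": -0.14,"ax": 0,"ay": 0,"az": -0.58}
    - {"tx": 0.92,"ty": 0.1,"tz": -0.14,"ax": 0,"ay": 0,"az": -0.58}
    - {"tx": 0.92,"ty": 0.1,"tz": -0.14,"ax": 0,"ay": 0,"az": -0.58}
    - {"tx": 0.92,"ty": 0.1,"tz": -0.14,"ax": 0,"ay": 0,"az": -0.58}
    - {"tx": 0.92,"ty": 0.1,"tz": -0.14,"ax": 0,"ay": 0,"az": -0.58}
    - {"tx": 0.92,"ty": 0.1,"tz": -0.14,"ax": 0,"ay": 0,"az": -0.58}
    - {"tx": 0.92,"ty": 0.1,"tz": -0.14,"ax": 0,"ay": 0,"az": -0.58}
    - {"tx": 0.92,"ty": 0.1,"tz": -0.14,"ax": 0,"ay": 0,"az": -0.58}
    - {"tx": 0.92,"ty": 0.1,"tz": -0.14,"ax": 0,"ay": 0,"az": -0.58}

```text
time_s: 1.6
ee_pos: [0.4488, -0.3844, 0.4548]
eef_rot: [-3.141, -0.0, 0.891]
force: [0.8, -0.2, -0.1]
grip_width: 0.0937
grip_force: 0.0
```

Request:
apply_moves:
  increments:
    - {"tx": 0.92,"ty": 0.1,"tz": -0.02,"ax": 0,"ay": 0,"az": -0.58}
    - {"tx": 0.92,"ty": 0.1,"tz": -0.02,"ax": 0,"ay": 0,"az": -0.58}
    - {"tx": 0.92,"ty": 0.1,"tz": -0.02,"ax": 0,"ay": 0,"az": -0.58}
    - {"tx": 0.92,"ty": 0.1,"tz": -0.02,"ax": 0,"ay": 0,"az": -0.58}
    - {"tx": 0.92,"ty": 0.1,"tz": -0.02,"ax": 0,"ay": 0,"az": -0.58}
    - {"tx": 0.92,"ty": 0.1,"tz": -0.02,"ax": 0,"ay": 0,"az": -0.58}
    - {"tx": 0.92,"ty": 0.1,"tz": -0.02,"ax": 0,"ay": 0,"az": -0.58}
    - {"tx": 0.92,"ty": 0.1,"tz": -0.02,"ax": 0,"ay": 0,"az": -0.58}
    - {"tx": 0.92,"ty": 0.1,"tz": -0.02,"ax": 0,"ay": 0,"az": -0.58}
    - {"tx": 0.92,"ty": 0.1,"tz": -0.02,"ax": 0,"ay": 0,"az": -0.58}
    - {"tx": 0.92,"ty": 0.1,"tz": -0.02,"ax": 0,"ay": 0,"az": -0.58}
    - {"tx": 0,"ty": 0,"tz": 0,"ax": 0,"ay": 0,"az": 0}

```text
time_s: 3.1
ee_pos: [0.6026, -0.1246, 0.4613]
eef_rot: [-3.141, -0.0, 1.448]
force: [-0.8, -0.8, -0.7]
grip_width: 0.0939
grip_force: 0.0
```

```bash
cat > n.py <<'E'
import sys
from h import *;from station import get_obs
o=get_obs();T0=pose(o);print(round(o["time_s"],2),o["ee_pos"].round(4),o["eef_rot"].round(4),"F",o["force"].round(1),"M",o["moment"].round(2),"w",round(o["grip_width"],4),round(o["grip_force"],1))
a=[float(v) for v in sys.argv[1:]]
if len(a)>5:
    T1=np.eye(4);T1[:3,:3]=Ro.from_euler("xyz",a[3:6]).as_matrix();T1[:3,3]=a[:3];rows(T0,T1,int(a[6]) if len(a)>6 else None)
E
python3 n.py .6235 -.0165 .46 3.14159 0 1.649
```

```text
3.1 [ 0.6026 -0.1246  0.4613] [-3.1409e+00 -2.0000e-04  1.4482e+00] F [-0.8 -0.8 -0.7] M [ 0.01 -0.07 -0.01] w 0.0939 0.0
rows 4 tx ty tz ax ay az [ 0.91   0.131  0.011 -0.002 -0.001 -0.575]
```

Request:
apply_moves:
  increments:
    - {"tx": 0.91,"ty": 0.13,"tz": 0,"ax": 0,"ay": 0,"az": -0.575}
    - {"tx": 0.91,"ty": 0.13,"tz": 0,"ax": 0,"ay": 0,"az": -0.575}
    - {"tx": 0.91,"ty": 0.13,"tz": 0,"ax": 0,"ay": 0,"az": -0.575}
    - {"tx": 0.91,"ty": 0.13,"tz": 0,"ax": 0,"ay": 0,"az": -0.575}
    - {"tx": 0,"ty": 0,"tz": 0,"ax": 0,"ay": 0,"az": 0}

```text
time_s: 3.72
ee_pos: [0.6233, -0.0173, 0.4614]
eef_rot: [-3.141, -0.0, 1.647]
force: [0.0, -0.6, 0.1]
grip_width: 0.0946
grip_force: 0.0
```

```bash
python3 n.py .6235 -.0165 .393 3.14159 0 1.649 4
python3 - <<'E'
from h import *;from station import camera
c=[camera(n)["pixels"][:,:,::-1] for n in("scene","top")]
f=lambda im,x,y,w,h:cv2.resize(im[y:y+h,x:x+w],(400,400),interpolation=cv2.INTER_CUBIC)
cv2.imwrite("pics/tab1.png",np.hstack([f(c[0],300,170,120,120),f(c[1],260,90,100,100)]))
E
```

```text
3.73 [ 0.6233 -0.0173  0.4614] [-3.1411e+00 -1.0000e-04  1.6474e+00] F [ 0.  -0.6  0.1] M [-0.02 -0.14 -0.01] w 0.0946 0.0
rows 4 tx ty tz ax ay az [ 0.007  0.002  0.57  -0.001 -0.    -0.005]
```

View pics/tab1.png

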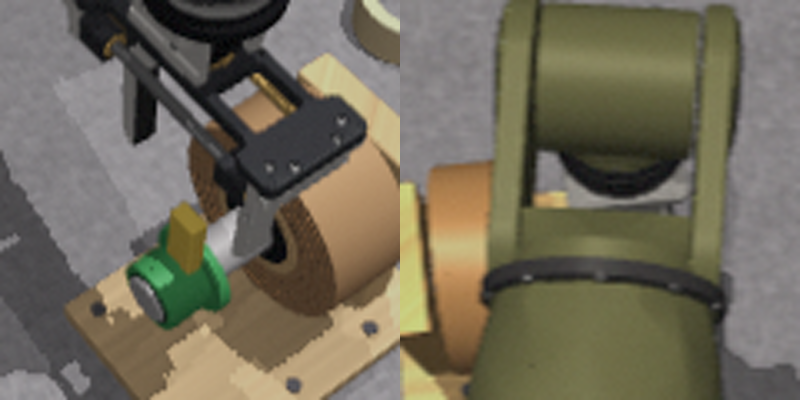

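The picture shows the open fingers above the tab at scene (356,240), in line across it, with the roll clear. Now I go down, grip lightly and feel for the side force.

Request:
apply_moves:
  increments:
    - {"tx": 0,"ty": 0,"tz": 0.57,"ax": 0,"ay": 0,"az": 0}
    - {"tx": 0,"ty": 0,"tz": 0.57,"ax": 0,"ay": 0,"az": 0}
    - {"tx": 0,"ty": 0,"tz": 0.57,"ax": 0,"ay": 0,"az": 0}
    - {"tx": 0,"ty": 0,"tz": 0.57,"ax": 0,"ay": 0,"az": 0}

```text
time_s: 4.32
ee_pos: [0.6232, -0.018, 0.3917]
eef_rot: [-3.141, -0.0, 1.646]
force: [-0.9, -0.2, -0.2]
grip_width: 0.094
grip_force: 0.0
```

Request:
apply_moves:
  increments:
    - {"tx": 0,"ty": 0,"tz": 0,"ax": 0,"ay": 0,"az": 0}
    - {"tx": 0,"ty": 0,"tz": 0,"ax": 0,"ay": 0,"az": 0}
    - {"tx": 0,"ty": 0,"tz": 0,"ax": 0,"ay": 0,"az": 0}
    - {"tx": 0,"ty": 0,"tz": 0,"ax": 0,"ay": 0,"az": 0}
    - {"tx": 0,"ty": 0,"tz": 0,"ax": 0,"ay": 0,"az": 0}
    - {"tx": 0,"ty": 0,"tz": 0,"ax": 0,"ay": 0,"az": 0}
    - {"tx": 0,"ty": 0,"tz": 0,"ax": 0,"ay": 0,"az": 0}
    - {"tx": 0,"ty": 0,"tz": 0,"ax": 0,"ay": 0,"az": 0}
  jaw: 0.85
  force: 15

```text
time_s: 5.32
ee_pos: [0.623, -0.0178, 0.3932]
eef_rot: [-3.14, -0.0, 1.647]
force: [-7.0, -1.0, 3.7]
grip_width: 0.0238
grip_force: 15.0
```

```bash
python3 n.py
```

```text
5.33 [ 0.623  -0.0178  0.3932] [-3.1401 -0.      1.6468] F [-7.  -1.   3.7] M [-0.09  0.92  0.14] w 0.0238 15.0
```

Request:
apply_moves:
  increments:
    - {"tx": 0.2,"ty": -0.04,"tz": 0,"ax": 0,"ay": 0,"az": 0}
    - {"tx": 0.3,"ty": 0,"tz": 0,"ax": 0,"ay": 0,"az": 0}
    - {"tx": 0.3,"ty": 0,"tz": 0,"ax": 0,"ay": 0,"az": 0}
    - {"tx": 0.3,"ty": 0,"tz": 0,"ax": 0,"ay": 0,"az": 0}

```text
time_s: 5.82
ee_pos: [0.6196, 0.0152, 0.3933]
eef_rot: [3.141, 0.001, 1.647]
force: [4.6, -3.0, -1.7]
grip_width: 0.0239
grip_force: 15.0
```

Request:
apply_moves:
  increments:
    - {"tx": 0.1,"ty": 0,"tz": 0,"ax": 0,"ay": 0,"az": 0}
    - {"tx": 0.1,"ty": 0,"tz": 0,"ax": 0,"ay": 0,"az": 0}

```text
time_s: 6.08
ee_pos: [0.6192, 0.021, 0.3933]
eef_rot: [3.141, 0.0, 1.647]
force: [3.0, -3.0, -1.7]
grip_width: 0.0242
grip_force: 15.0
```

Request:
apply_moves:
  increments:
    - {"tx": 0.1,"ty": 0,"tz": 0,"ax": 0,"ay": 0,"az": 0}
    - {"tx": 0.1,"ty": 0,"tz": 0,"ax": 0,"ay": 0,"az": 0}

```text
time_s: 6.32
ee_pos: [0.6187, 0.0268, 0.3933]
eef_rot: [3.141, 0.0, 1.646]
force: [4.1, -1.8, -1.5]
grip_width: 0.0239
grip_force: 15.0
```

Request:
apply_moves:
  increments:
    - {"tx": 0.1,"ty": 0.01,"tz": 0,"ax": 0,"ay": 0,"az": 0}
    - {"tx": 0.1,"ty": 0.01,"tz": 0,"ax": 0,"ay": 0,"az": 0}

```text
time_s: 6.58
ee_pos: [0.6186, 0.033, 0.3932]
eef_rot: [-3.141, 0.0, 1.647]
force: [-2.5, -11.5, -2.3]
grip_width: 0.0238
grip_force: 15.0
```

Request:
apply_moves:
  increments:
    - {"tx": 0.1,"ty": 0,"tz": 0,"ax": 0,"ay": 0,"az": 0}
    - {"tx": 0.1,"ty": 0,"tz": 0,"ax": 0,"ay": 0,"az": 0}

```text
time_s: 6.82
ee_pos: [0.6183, 0.037, 0.3932]
eef_rot: [-3.141, 0.005, 1.645]
force: [-0.9, -21.2, -0.3]
grip_width: 0.0239
grip_force: 15.0
```

Request:
apply_moves:
  increments:
    - {"tx": 0.08,"ty": 0,"tz": 0,"ax": 0,"ay": 0,"az": 0}
    - {"tx": 0.0,"ty": 0,"tz": 0,"ax": 0,"ay": 0,"az": 0}

```text
time_s: 7.08
ee_pos: [0.6181, 0.0395, 0.3932]
eef_rot: [-3.141, 0.004, 1.645]
force: [-0.3, -19.9, -0.8]
grip_width: 0.0237
grip_force: 15.0
```

The collar hit its stop: force jumped to 11.5 N, then 20 N with the pads slipping. Side forces put the tab centre at x≈0.6223 for y≈-0.018, which agrees with the plate measurement. Now release, lift, and head for the clip.

Request:
apply_moves:
  increments:
    - {"tx": -0.06,"ty": 0,"tz": 0,"ax": 0,"ay": 0,"az": 0}
    - {"tx": 0,"ty": 0,"tz": 0,"ax": 0,"ay": 0,"az": 0}
    - {"tx": 0,"ty": 0,"tz": 0,"ax": 0,"ay": 0,"az": 0}
    - {"tx": 0,"ty": 0,"tz": -0.5,"ax": 0,"ay": 0,"az": 0}
    - {"tx": 0,"ty": 0,"tz": -0.9,"ax": 0,"ay": 0,"az": 0}
    - {"tx": 0,"ty": 0,"tz": -0.9,"ax": 0,"ay": 0,"az": 0}
  jaw: 0
  force: 60

```text
time_s: 7.82
ee_pos: [0.6181, 0.0397, 0.4643]
eef_rot: [3.141, -0.0, 1.647]
force: [0.4, 0.7, 0.0]
grip_width: 0.0805
grip_force: 0.0
```

```bash
python3 - <<'E'
from h import *
cx=np.array([-.976,-.216,0]);cz=np.array([-.055,-.012,1]);cz/=np.linalg.norm(cz)
z=-cz;y=-cx-(-cx@z)*z;y/=np.linalg.norm(y);x=np.cross(y,z)
R=np.c_[x,y,z];p=np.array([.4476,-.2438,.132])-.18*z
print(p.round(4),(p-.09*z).round(4),Ro.from_matrix(R).as_euler("xyz").round(4))
E
python3 n.py
```

```text
[ 0.4377 -0.246   0.3117] [ 0.4328 -0.247   0.4016] [3.0854e+00 2.0000e-04 1.7886e+00]
7.83 [0.6181 0.0397 0.4643] [ 3.1407e+00 -1.0000e-04  1.6469e+00] F [0.4 0.7 0. ] M [-0.07 -0.12 -0.06] w 0.0805 0.0
```

```bash
python3 n.py .4328 -.247 .4016 3.0854 .0002 1.7886 11
```

```text
7.83 [0.6181 0.0397 0.4643] [ 3.1407e+00 -1.0000e-04  1.6469e+00] F [0.4 0.7 0. ] M [-0.07 -0.12 -0.06] w 0.0805 0.0
rows 11 tx ty tz ax ay az [-0.783 -0.683  0.172 -0.058  0.004 -0.148]
```

Request:
apply_moves:
  increments:
    - {"tx": -0.783,"ty": -0.683,"tz": 0.172,"ax": -0.058,"ay": 0.004,"az": -0.148}
    - {"tx": -0.783,"ty": -0.683,"tz": 0.172,"ax": -0.058,"ay": 0.004,"az": -0.148}
    - {"tx": -0.783,"ty": -0.683,"tz": 0.172,"ax": -0.058,"ay": 0.004,"az": -0.148}
    - {"tx": -0.783,"ty": -0.683,"tz": 0.172,"ax": -0.058,"ay": 0.004,"az": -0.148}
    - {"tx": -0.783,"ty": -0.683,"tz": 0.172,"ax": -0.058,"ay": 0.004,"az": -0.148}
    - {"tx": -0.783,"ty": -0.683,"tz": 0.172,"ax": -0.058,"ay": 0.004,"az": -0.148}
    - {"tx": -0.783,"ty": -0.683,"tz": 0.172,"ax": -0.058,"ay": 0.004,"az": -0.148}
    - {"tx": -0.783,"ty": -0.683,"tz": 0.172,"ax": -0.058,"ay": 0.004,"az": -0.148}
    - {"tx": -0.783,"ty": -0.683,"tz": 0.172,"ax": -0.058,"ay": 0.004,"az": -0.148}
    - {"tx": -0.783,"ty": -0.683,"tz": 0.172,"ax": -0.058,"ay": 0.004,"az": -0.148}
    - {"tx": -0.783,"ty": -0.683,"tz": 0.172,"ax": -0.058,"ay": 0.004,"az": -0.148}
    - {"tx": 0,"ty": 0,"tz": 0,"ax": 0,"ay": 0,"az": 0}

```text
time_s: 9.32
ee_pos: [0.4323, -0.2484, 0.4003]
eef_rot: [3.085, 0.0, 1.787]
force: [0.7, -0.1, -0.3]
grip_width: 0.0941
grip_force: 0.0
```

```bash
python3 n.py .4377 -.246 .3117 3.0854 .0002 1.7886 5
python3 - <<'E'
from h import *;from station import camera
import pickle
acc={}
for n in("scene","top"):
    cs=[camera(n) for _ in range(5)];acc[n]=dict(cs[0],pixels=np.mean([c["pixels"] for c in cs],0).round().astype("u1"))
pickle.dump(acc,open("c1.pkl","wb"))
f=lambda c,x,y,w,h:cv2.resize(c["pixels"][y:y+h,x:x+w,::-1],(400,600),interpolation=cv2.INTER_CUBIC)
cv2.imwrite("pics/hole1.png",np.hstack([f(acc["scene"],330,210,60,90)[:, :],f(acc["top"],285,125,50,75)]))
E
```

```text
9.32 [ 0.4323 -0.2484  0.4003] [3.0854e+00 4.0000e-04 1.7867e+00] F [ 0.7 -0.1 -0.3] M [-0.09 -0.08  0.01] w 0.0941 0.0
rows 5 tx ty tz ax ay az [ 0.008  0.005  0.592 -0.     0.001 -0.004]
```

View pics/hole1.png

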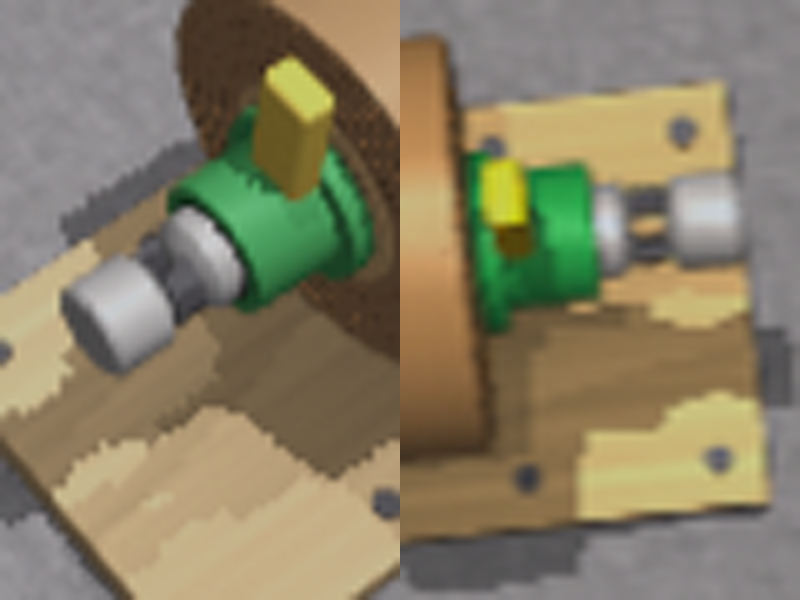

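The collar is home. The bare axle neck shows at top (316,152) and scene (351,251), with a light patch where the cross-hole is. I'll read its pixel profile numerically while grasping the clip.

Request:
apply_moves:
  increments:
    - {"tx": 0.01,"ty": 0,"tz": 0.59,"ax": 0,"ay": 0,"az": 0}
    - {"tx": 0.01,"ty": 0,"tz": 0.59,"ax": 0,"ay": 0,"az": 0}
    - {"tx": 0,"ty": 0.01,"tz": 0.59,"ax": 0,"ay": 0,"az": 0}
    - {"tx": 0,"ty": 0.01,"tz": 0.59,"ax": 0,"ay": 0,"az": 0}
    - {"tx": 0,"ty": 0,"tz": 0.59,"ax": 0,"ay": 0,"az": 0}

```text
time_s: 10.45
ee_pos: [0.4383, -0.2454, 0.3108]
eef_rot: [3.086, 0.0, 1.789]
force: [-0.3, 0.3, -0.4]
grip_width: 0.0942
grip_force: 0.0
```

Request:
apply_moves:
  increments:
    - {"tx": 0,"ty": 0,"tz": 0,"ax": 0,"ay": 0,"az": 0}
    - {"tx": 0,"ty": 0,"tz": 0,"ax": 0,"ay": 0,"az": 0}
    - {"tx": 0,"ty": 0,"tz": 0,"ax": 0,"ay": 0,"az": 0}
    - {"tx": 0,"ty": 0,"tz": 0,"ax": 0,"ay": 0,"az": 0}
    - {"tx": 0,"ty": 0,"tz": 0,"ax": 0,"ay": 0,"az": 0}
    - {"tx": 0,"ty": 0,"tz": 0,"ax": 0,"ay": 0,"az": 0}
    - {"tx": 0,"ty": 0,"tz": 0,"ax": 0,"ay": 0,"az": 0}
    - {"tx": 0,"ty": 0,"tz": 0,"ax": 0,"ay": 0,"az": 0}
  jaw: 0.75
  force: 60

```text
time_s: 11.45
ee_pos: [0.4382, -0.2455, 0.3113]
eef_rot: [3.086, 0.0, 1.789]
force: [-2.0, 0.3, 1.1]
grip_width: 0.0357
grip_force: 60.0
```

```bash
python3 n.py
python3 - <<'E'
from h import *;import pickle
d=pickle.load(open("c1.pkl","rb"));T,S=d["top"],d["scene"]
P=T["pixels"]
print("top R-B / sum, rows 145-162, cols 308-328")
g=P.astype(int)
for y in range(145,161):print(y,' '.join(f"{g[y,x].sum()//3:3d}{'y' if g[y,x,0]-g[y,x,2]>25 else ' '}" for x in range(308,330)))
print("scene");q=S["pixels"].astype(int)
for y in range(240,266):print(y,' '.join(f"{q[y,x].sum()//3:3d}{'y' if q[y,x,0]-q[y,x,2]>25 else ' '}" for x in range(338,366)))
E
```

```text
11.45 [ 0.4382 -0.2455  0.3113] [3.0861e+00 1.0000e-04 1.7888e+00] F [-2.   0.3  1.1] M [-0.14  0.38 -0.03] w 0.0357 60.0
top R-B / sum, rows 145-162, cols 308-328
145 139y 163y 164y 164y 164y 164y 165y 164y 165y 165y 164y 164y 163y 162y 162y 161y 160y 161y 126y 105  132  135 
146 110y 147y 164y 162y 163y 163y 163y 163y 162y 163y 162y 161y 156y 151y 146y 142y 144y 140y 110  108  132  137 
147  92  134y 159y 149y 150y 158y 156y 157y 157y 157y 149y 144  151  155  157  159  161  162  134  115  132  134 
148  89  116  137  133  133y 120y 106y 109y  98y 102y 118  150  173  173  174  173  174  175  151  129  134  133 
149  85  130  163  154  122   96   87   81   82   78  105  158  183  184  186  187  186  187  171  144  135  133 
150  88  142  178  170  136   95   80   79   78   76  107  160  190  200  201  202  203  205  180  143  132  131 
151  91  155  196  190  153   99   76   76   78   78  107  159  192  201  205  206  207  206  189  154  134  133 
152  95  163  206  199  159  110  110y 130y 144y 140y 126  149  185  199  200  201  201  202  185  147  129  133 
153 109  167  205  206  
[... 3937 characters left out ...]
100y  73   73   74   75  120  147  159  154  150  141  130  116  103   98  118y 120y 120y 121y 120y 117y 110y  93y  92y  91y
262 173y 174y 142y 118y  95y  74   74   74   84  131  144  143  134  122  110   95  104y 115y 121y 121y 121y 119y 117y 115y 115y  93y  92y  90y
263 174y 143y 124y 123y 117y  85   73   74   74  104  129  125  113   98   97  114y 117y 122y 121y 121y 118y 116y 116y 115y 100y  92y  89y  87y
264 176y 167y 126y 122y 120y 111y  83   74   74   85  110  106   85  102y 115y 121y 120y 122y 120y 117y 116y 116y 115y 116y  92y  87y  87y  86y
265 177y 177y 166y 123y 117y 114y 106y  90   75   77   89   92  110y 118y 121y 121y 121y 119y 118y 117y 116y 117y 115y 112y  89y  87y  87y  88y
```

The clip is gripped: width 35.7 mm against a 36 mm head. In the top view the see-through patch is centred at (315.5, 152.9) and about 2 px across, which gives a lean of about 0.43 rad. Lift, and compute the hole position.

Request:
apply_moves:
  increments:
    - {"tx": 0,"ty": 0,"tz": -0.3,"ax": 0,"ay": 0,"az": 0}
    - {"tx": 0,"ty": 0,"tz": -0.6,"ax": 0,"ay": 0,"az": 0}
    - {"tx": 0,"ty": 0,"tz": -0.9,"ax": 0,"ay": 0,"az": 0}
    - {"tx": 0,"ty": 0,"tz": -0.9,"ax": 0,"ay": 0,"az": 0}
    - {"tx": 0,"ty": 0,"tz": -0.9,"ax": 0,"ay": 0,"az": 0}
    - {"tx": 0,"ty": 0,"tz": -0.9,"ax": 0,"ay": 0,"az": 0}

```text
time_s: 12.2
ee_pos: [0.4307, -0.247, 0.4475]
eef_rot: [3.085, 0.0, 1.789]
force: [-0.6, 0.1, -2.0]
grip_width: 0.0354
grip_force: 60.0
```

```bash
cat >> h.py <<'E'
YAW=.078
def ins(H,a,d,gz=.0456,gx=.008,gy=0.):
    Rs=Ro.from_euler("z",YAW).as_matrix();n=Rs@[-np.sin(a),0,np.cos(a)];y=Rs@[np.cos(a),0,np.sin(a)];x=Rs@[0,1,0]
    T=np.eye(4);T[:3,:3]=np.c_[x,y,-n];T[:3,3]=np.array(H)+(d+gz+.18)*n-gx*y+gy*x;return T
E
python3 n.py
python3 - <<'E'
from h import *;import pickle
from station import get_obs
d=pickle.load(open("c1.pkl","rb"));T,S=d["top"],d["scene"]
for s in(0,.5):print("hole",s,onz(T,(315.45+s,152.87+s),.155).round(4))
H=onz(T,(315.45,152.87),.155)
print("scene px of H",proj(S,H), "end face centre predicted",proj(S,H+Ro.from_euler("z",YAW).as_matrix()@[0,-.034,0]))
for a in(.37,.43,.55):print(a,ins(H,a,.105)[:3,3].round(4),Ro.from_matrix(ins(H,a,.105)[:3,:3]).as_euler("xyz").round(4))
T1=ins(H,.43,.125);rows(pose(get_obs()),T1)
E
```

```text
12.2 [ 0.4307 -0.247   0.4475] [3.0854e+00 3.0000e-04 1.7888e+00] F [-0.6  0.1 -2. ] M [-0.04 -0.08  0.  ] w 0.0354 60.0
hole 0 [ 0.6232 -0.0152  0.155 ]
hole 0.5 [ 0.6216 -0.0166  0.155 ]
scene px of H [354.420715   252.07444539] end face centre predicted [342.62073803 260.03243543]
0.37 [ 0.4966 -0.0251  0.4603] [2.7716 0.     1.6488]
0.43 [ 0.4785 -0.0265  0.4522] [2.7116 0.     1.6488]
0.55 [ 0.4441 -0.0292  0.4327] [2.5916 0.     1.6488]
rows 8 tx ty tz ax ay az [ 0.879  0.322 -0.03  -0.535 -0.048  0.196]
```

Request:
apply_moves:
  increments:
    - {"tx": 0.879,"ty": 0.322,"tz": -0.03,"ax": -0.535,"ay": -0.048,"az": 0.196}
    - {"tx": 0.879,"ty": 0.322,"tz": -0.03,"ax": -0.535,"ay": -0.048,"az": 0.196}
    - {"tx": 0.879,"ty": 0.322,"tz": -0.03,"ax": -0.535,"ay": -0.048,"az": 0.196}
    - {"tx": 0.879,"ty": 0.322,"tz": -0.03,"ax": -0.535,"ay": -0.048,"az": 0.196}
    - {"tx": 0.879,"ty": 0.322,"tz": -0.03,"ax": -0.535,"ay": -0.048,"az": 0.196}
    - {"tx": 0.879,"ty": 0.322,"tz": -0.03,"ax": -0.535,"ay": -0.048,"az": 0.196}
    - {"tx": 0.879,"ty": 0.322,"tz": -0.03,"ax": -0.535,"ay": -0.048,"az": 0.196}
    - {"tx": 0.879,"ty": 0.322,"tz": -0.03,"ax": -0.535,"ay": -0.048,"az": 0.196}
    - {"tx": 0,"ty": 0,"tz": 0,"ax": 0,"ay": 0,"az": 0}
    - {"tx": 0,"ty": 0,"tz": 0,"ax": 0,"ay": 0,"az": 0}

```text
time_s: 13.45
ee_pos: [0.4703, -0.0276, 0.469]
eef_rot: [2.713, -0.0, 1.649]
force: [0.5, 0.2, -1.5]
grip_width: 0.0354
grip_force: 60.0
```

```bash
python3 n.py
python3 - <<'E'
from h import *;import pickle
from station import get_obs,camera
acc={}
for n in("scene","top"):
    cs=[camera(n) for _ in range(4)];acc[n]=dict(cs[0],pixels=np.mean([c["pixels"] for c in cs],0).round().astype("u1"))
pickle.dump(acc,open("c2.pkl","wb"));S=acc["scene"]
T0=pose(get_obs());H=np.array([.6223,-.0158,.155]);rows(T0,ins(H,.43,.125),2)
# expected clip in hand
g=T0@[0,0,.18,1];R=T0[:3,:3];o=(T0@[0,.008,.18+.0456,1])[:3];n=-R[:,2]
print("exp origin",o.round(4),"tip px",proj(S,o-.068*n),"origin px",proj(S,o),"tip",(o-.068*n).round(4),"top tip px",proj(acc["top"],o-.068*n))
f=lambda c,x,y:cv2.resize(c["pixels"][y:y+60,x:x+40,::-1],(400,600),interpolation=cv2.INTER_CUBIC)
cv2.imwrite("pics/clip1.png",np.hstack([f(S,330,202),f(acc["top"],295,120)]))
E
```

```text
13.45 [ 0.4703 -0.0276  0.469 ] [ 2.7125e+00 -1.0000e-04  1.6491e+00] F [ 0.5  0.2 -1.5] M [-0.08  0.24  0.  ] w 0.0354 60.0
rows 2 tx ty tz ax ay az [-0.003 -0.006 -0.03  -0.002 -0.    -0.003]
exp origin [ 0.5713 -0.0196  0.2671] tip px [348.71163137 233.39926568] origin px [341.55029558 208.7099543 ] tip [ 0.5996 -0.0174  0.2053] top tip px [316.19901551 157.06404115]
```

View pics/clip1.png

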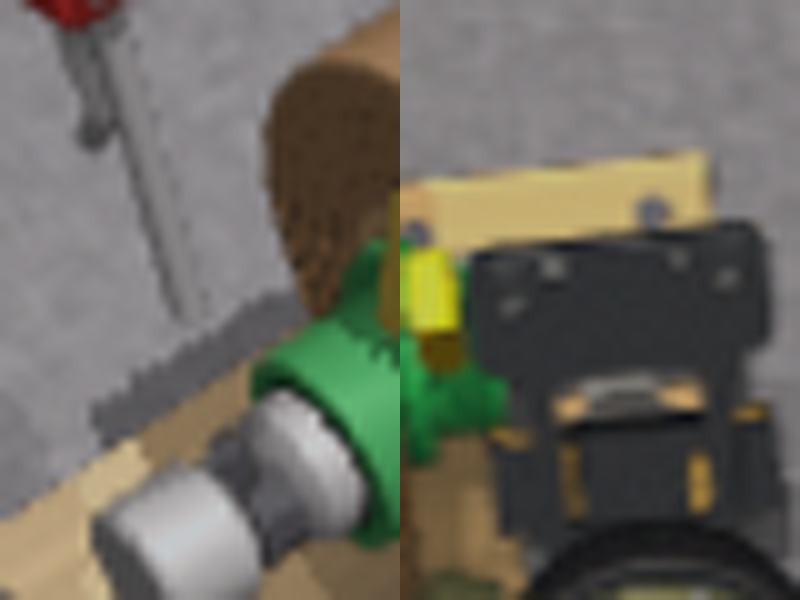

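The leg tip is at scene (348.5,233.5), against (348.7,233.4) predicted, and the leg's direction matches too. The bent leg is on the robot side. I now advance along the hole in watched steps.

Request:
apply_moves:
  increments:
    - {"tx": 0,"ty": -0.01,"tz": 0.4,"ax": 0,"ay": 0,"az": 0}
    - {"tx": 0,"ty": 0,"tz": 0.4,"ax": 0,"ay": 0,"az": 0}
    - {"tx": 0,"ty": 0,"tz": 0.3,"ax": 0,"ay": 0,"az": 0}
    - {"tx": 0,"ty": 0,"tz": 0.1,"ax": 0,"ay": 0,"az": 0}

```text
time_s: 14.35
ee_pos: [0.4854, -0.0261, 0.4351]
eef_rot: [2.713, -0.001, 1.649]
force: [-0.4, 0.2, -1.9]
grip_width: 0.0356
grip_force: 60.0
```

Request:
apply_moves:
  increments:
    - {"tx": 0,"ty": 0,"tz": 0.1,"ax": 0,"ay": 0,"az": 0}
    - {"tx": 0,"ty": 0,"tz": 0.1,"ax": 0,"ay": 0,"az": 0}

```text
time_s: 14.6
ee_pos: [0.4877, -0.0259, 0.4307]
eef_rot: [2.711, -0.0, 1.649]
force: [-1.0, 0.7, -1.8]
grip_width: 0.0359
grip_force: 60.0
```

Request:
apply_moves:
  increments:
    - {"tx": 0,"ty": 0,"tz": 0.1,"ax": 0,"ay": 0,"az": 0}
    - {"tx": 0,"ty": 0,"tz": 0,"ax": 0,"ay": 0,"az": 0}

```text
time_s: 14.85
ee_pos: [0.4889, -0.0258, 0.4277]
eef_rot: [2.712, -0.0, 1.649]
force: [-0.8, 0.0, -1.7]
grip_width: 0.0354
grip_force: 60.0
```

```bash
python3 n.py
python3 - <<'E'
from h import *
from station import get_obs,camera
T0=pose(get_obs());H=np.array([.6223,-.0158,.155]);o=(T0@[0,.008,.2256,1])[:3];print("d",(o-H)@-T0[:3,2],"lat x,y",(o-H)@T0[:3,0],(o-H)@T0[:3,1])
S=camera("scene");cv2.imwrite("pics/ins1.png",cv2.resize(S["pixels"][205:275,320:390,::-1],(560,560),interpolation=cv2.INTER_CUBIC))
E
```

```text
14.85 [ 0.4889 -0.0258  0.4277] [ 2.7120e+00 -3.0000e-04  1.6487e+00] F [-0.8  0.  -1.7] M [-0.04  0.24  0.02] w 0.0354 60.0
d 0.07809482442656487 lat x,y 0.00046620654342389756 -3.955173502494007e-05
```

View pics/ins1.png

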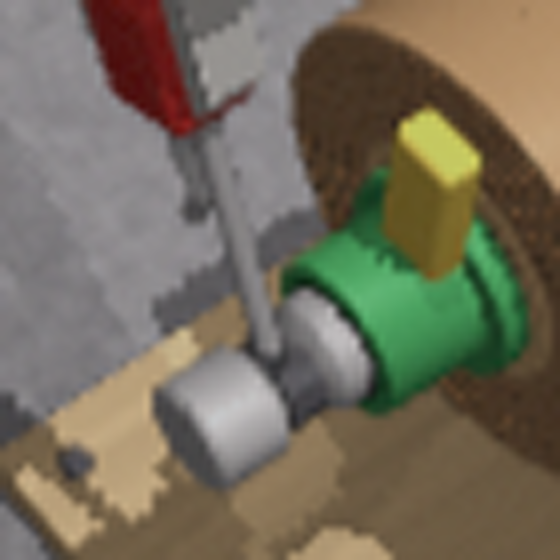

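The tip is in the groove at scene (353,249), 10 mm from the axle centre with no force, so it has entered the mouth. Continue.

Request:
apply_moves:
  increments:
    - {"tx": 0,"ty": 0,"tz": 0.1,"ax": 0,"ay": 0,"az": 0}
    - {"tx": 0,"ty": 0,"tz": 0.1,"ax": 0,"ay": 0,"az": 0}

```text
time_s: 15.15
ee_pos: [0.4914, -0.0256, 0.4223]
eef_rot: [2.712, -0.0, 1.649]
force: [-0.1, -0.3, -1.9]
grip_width: 0.0354
grip_force: 60.0
```

Request:
apply_moves:
  increments:
    - {"tx": 0,"ty": 0,"tz": 0.1,"ax": 0,"ay": 0,"az": 0}
    - {"tx": 0,"ty": 0,"tz": 0.1,"ax": 0,"ay": 0,"az": 0}

```text
time_s: 15.4
ee_pos: [0.4939, -0.0254, 0.4167]
eef_rot: [2.712, -0.0, 1.649]
force: [-0.1, 0.8, -1.7]
grip_width: 0.0356
grip_force: 60.0
```

Request:
apply_moves:
  increments:
    - {"tx": 0,"ty": 0,"tz": 0.1,"ax": 0,"ay": 0,"az": 0}
    - {"tx": 0,"ty": 0,"tz": 0.1,"ax": 0,"ay": 0,"az": 0}
    - {"tx": 0,"ty": 0,"tz": 0.1,"ax": 0,"ay": 0,"az": 0}

```text
time_s: 15.78
ee_pos: [0.4977, -0.0251, 0.4086]
eef_rot: [2.712, -0.0, 1.649]
force: [0.2, 0.2, -2.0]
grip_width: 0.0356
grip_force: 60.0
```

```bash
cat >> n.py <<'E'
H=np.array([.6223,-.0158,.155]);q=(T0@[0,.008,.2256,1])[:3];R=T0[:3,:3];print("d",((q-H)@-R[:,2]).round(4),"lat",((q-H)@R[:,0]).round(4),((q-H)@R[:,1]).round(4),"Ftool",(R.T@o["force"]).round(1),"Mtool",(R.T@o["moment"]).round(2))
E
python3 n.py
```

```text
15.78 [ 0.4977 -0.0251  0.4086] [ 2.7117e+00 -3.0000e-04  1.6487e+00] F [ 0.2  0.2 -2. ] M [-0.1   0.24  0.04] w 0.0356 60.0
d 0.057 lat 0.0004 0.0001 Ftool [ 0.1 -0.7  1.9] Mtool [ 0.24 -0.05 -0.07]
```

Request:
apply_moves:
  increments:
    - {"tx": 0,"ty": 0,"tz": 0.1,"ax": 0,"ay": 0,"az": 0}
    - {"tx": 0,"ty": 0,"tz": 0.1,"ax": 0,"ay": 0,"az": 0}
    - {"tx": 0,"ty": 0,"tz": 0.1,"ax": 0,"ay": 0,"az": 0}

```text
time_s: 16.15
ee_pos: [0.5014, -0.0249, 0.4004]
eef_rot: [2.712, -0.0, 1.649]
force: [0.1, -0.3, -2.2]
grip_width: 0.0354
grip_force: 60.0
```

Request:
apply_moves:
  increments:
    - {"tx": 0,"ty": 0,"tz": 0.1,"ax": 0,"ay": 0,"az": 0}
    - {"tx": 0,"ty": 0,"tz": 0.1,"ax": 0,"ay": 0,"az": 0}
    - {"tx": 0,"ty": 0,"tz": 0.1,"ax": 0,"ay": 0,"az": 0}

```text
time_s: 16.52
ee_pos: [0.5051, -0.0245, 0.3922]
eef_rot: [2.712, -0.0, 1.649]
force: [-0.0, -0.1, -1.1]
grip_width: 0.0359
grip_force: 60.0
```

```bash
python3 n.py
```

```text
16.52 [ 0.5051 -0.0245  0.3922] [ 2.7117e+00 -3.0000e-04  1.6487e+00] F [-0.  -0.1 -1.1] M [-0.06  0.26  0.04] w 0.0359 60.0
d 0.039 lat 0.0005 0.0001 Ftool [-0.1 -0.5  1. ] Mtool [ 0.26 -0.02 -0.06]
```

Request:
apply_moves:
  increments:
    - {"tx": 0,"ty": 0,"tz": 0.1,"ax": 0,"ay": 0,"az": 0}
    - {"tx": 0,"ty": 0,"tz": 0.1,"ax": 0,"ay": 0,"az": 0}
    - {"tx": 0,"ty": 0,"tz": 0.1,"ax": 0,"ay": 0,"az": 0}

```text
time_s: 16.9
ee_pos: [0.5089, -0.0243, 0.3841]
eef_rot: [2.712, -0.0, 1.649]
force: [-2.2, -0.4, 1.4]
grip_width: 0.0356
grip_force: 60.0
```

Request:
apply_moves:
  increments:
    - {"tx": 0,"ty": 0,"tz": 0.1,"ax": 0,"ay": 0,"az": 0}
    - {"tx": 0,"ty": 0,"tz": 0.1,"ax": 0,"ay": 0,"az": 0}

```text
time_s: 17.15
ee_pos: [0.5111, -0.0241, 0.3783]
eef_rot: [2.713, -0.001, 1.649]
force: [-8.0, -0.6, 1.9]
grip_width: 0.0358
grip_force: 60.0
```

Request:
apply_moves:
  increments:
    - {"tx": 0,"ty": 0,"tz": 0.1,"ax": 0,"ay": 0,"az": 0}
    - {"tx": 0,"ty": 0,"tz": 0.1,"ax": 0,"ay": 0,"az": 0}

```text
time_s: 17.4
ee_pos: [0.5136, -0.0239, 0.3727]
eef_rot: [2.714, -0.001, 1.649]
force: [-7.0, -1.2, 1.5]
grip_width: 0.0356
grip_force: 60.0
```

```bash
python3 n.py
```

```text
17.4 [ 0.5136 -0.0239  0.3727] [ 2.7138e+00 -5.0000e-04  1.6488e+00] F [-7.  -1.2  1.5] M [-0.15  1.55 -0.02] w 0.0356 60.0
d 0.0177 lat 0.0006 -0.0009 Ftool [-0.7 -5.8 -4.3] Mtool [ 1.56 -0.03  0.01]
```

Request:
apply_moves:
  increments:
    - {"tx": 0,"ty": 0,"tz": 0.1,"ax": 0,"ay": 0,"az": 0}
    - {"tx": 0,"ty": 0,"tz": 0.1,"ax": 0,"ay": 0,"az": 0}

```text
time_s: 17.65
ee_pos: [0.516, -0.0237, 0.3673]
eef_rot: [2.714, -0.001, 1.649]
force: [-7.5, -0.8, 1.5]
grip_width: 0.0359
grip_force: 60.0
```

Request:
apply_moves:
  increments:
    - {"tx": 0,"ty": 0,"tz": 0.1,"ax": 0,"ay": 0,"az": 0}
    - {"tx": 0,"ty": 0,"tz": 0.1,"ax": 0,"ay": 0,"az": 0}

```text
time_s: 17.9
ee_pos: [0.5186, -0.0235, 0.3617]
eef_rot: [2.714, -0.001, 1.649]
force: [-4.2, 0.5, -2.2]
grip_width: 0.0359
grip_force: 60.0
```

Request:
apply_moves:
  increments:
    - {"tx": 0,"ty": 0,"tz": 0.1,"ax": 0,"ay": 0,"az": 0}
    - {"tx": 0,"ty": 0,"tz": 0.07,"ax": 0,"ay": 0,"az": 0}

```text
time_s: 18.15
ee_pos: [0.5209, -0.0233, 0.3574]
eef_rot: [2.712, -0.0, 1.649]
force: [-6.4, -0.2, 0.9]
grip_width: 0.0357
grip_force: 60.0
```

```bash
python3 n.py
```

```text
18.15 [ 0.5209 -0.0233  0.3574] [ 2.7125e+00 -4.0000e-04  1.6487e+00] F [-6.4 -0.2  0.9] M [-0.15  1.37 -0.  ] w 0.0357 60.0
d 0.0007 lat 0.0005 -0.0003 Ftool [ 0.3 -5.5 -3.5] Mtool [ 1.38 -0.04 -0.02]
```

Request:
apply_moves:
  increments:
    - {"tx": 0,"ty": 0,"tz": 0.03,"ax": 0,"ay": 0,"az": 0}
    - {"tx": 0,"ty": 0,"tz": 0,"ax": 0,"ay": 0,"az": 0}

```text
time_s: 18.4
ee_pos: [0.5212, -0.0233, 0.357]
eef_rot: [2.712, -0.0, 1.649]
force: [-7.1, -0.8, 0.7]
grip_width: 0.0354
grip_force: 60.0
```

```bash
python3 n.py
python3 - <<'E'
from h import *
from station import camera
S=camera("scene");cv2.imwrite("pics/ins2.png",cv2.resize(S["pixels"][205:275,320:390,::-1],(560,560),interpolation=cv2.INTER_CUBIC))
E
```

```text
18.4 [ 0.5212 -0.0233  0.357 ] [ 2.7124e+00 -3.0000e-04  1.6488e+00] F [-7.1 -0.8  0.7] M [-0.17  1.57 -0.02] w 0.0354 60.0
d 0.0003 lat 0.0005 -0.0002 Ftool [-0.3 -6.2 -3.6] Mtool [ 1.57 -0.06 -0.  ]
```

View pics/ins2.png

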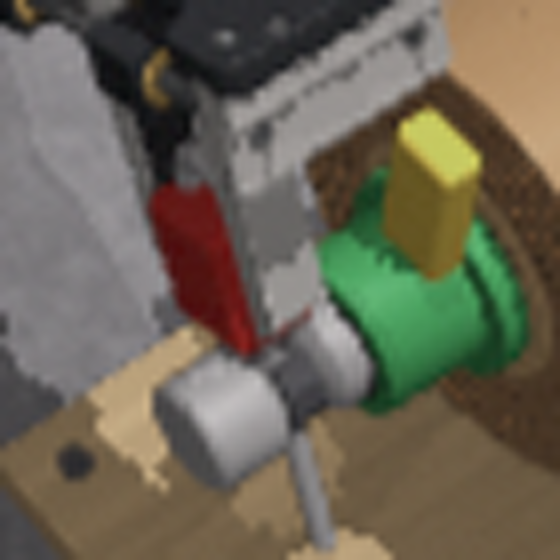

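The leg has come out the far side, with its tip at scene (360.6,273). I'll compare that with the home prediction.

Run:
```python
from h import *
from station import camera
S=camera("scene");H=np.array([.6223,-.0158,.155])
for a in(.39,.43,.47):
  n=-ins(H,a,0)[:3,2]*-1; n=-ins(H,a,0)[:3,2]
  for d in(0,.004):print(a,d,proj(S,H+(d-.068)*n)-.0)
g=S["pixels"].astype(int)
for y in range(268,277):print(y,' '.join(f"{g[y,x].sum()//3:3d}{'y' if g[y,x,0]-g[y,x,2]>25 else ' '}" for x in range(354,368)))
```

```text
0.39 0 [359.41058204 272.4970167 ]
0.39 0.004 [359.10311603 271.33456307]
0.43 0 [360.11021483 273.06503371]
0.43 0.004 [359.76249845 271.86795141]
0.47 0 [360.8036127  273.60311097]
0.47 0.004 [360.41580362 272.37287487]
268 116y 116y 115y  89y 107  130  132   92y  90y  90y  86y  87y  85y  87y
269 115y 113y 111y 104y  94  125  132   97   89y  87y  86y  88y  91y  92y
270 111y 111y 110y 110y  86  120  133  105   88y  86y  85y  89y  94y  93y
271 110y 111y  98y  97y  82  111  130  125  135y 135y  90y  92y  93y  92y
272  97y  97y  91y  91y  81y 102  127  140  147y 151y 147y 146y 144y  94y
273  92y  92y  91y  90y 135y 114y 127  129  152y 155y 157y 156y 153y 142y
274  92y  91y 138y 137y 148y 140y 142y 146y 157y 156y 155y 153y 152y 154y
275 141y 140y 149y 150y 148y 147y 149y 153y 158y 155y 154y 154y 156y 156y
276 151y 150y 149y 149y 149y 150y 154y 155y 155y 153y 155y 156y 156y 156y
```

The tip end is at about (360,273.5), which matches home (d≈0). Release and back off along the tool axis.

Request:
apply_moves:
  increments:
    - {"tx": 0,"ty": 0,"tz": 0,"ax": 0,"ay": 0,"az": 0}
    - {"tx": 0,"ty": 0,"tz": 0,"ax": 0,"ay": 0,"az": 0}
    - {"tx": 0,"ty": 0,"tz": 0,"ax": 0,"ay": 0,"az": 0}
    - {"tx": 0,"ty": 0,"tz": 0,"ax": 0,"ay": 0,"az": 0}
    - {"tx": 0,"ty": 0,"tz": -0.3,"ax": 0,"ay": 0,"az": 0}
    - {"tx": 0,"ty": 0,"tz": -0.6,"ax": 0,"ay": 0,"az": 0}
    - {"tx": 0,"ty": 0,"tz": -0.9,"ax": 0,"ay": 0,"az": 0}
    - {"tx": 0,"ty": 0,"tz": -0.9,"ax": 0,"ay": 0,"az": 0}
    - {"tx": -0.9,"ty": 0,"tz": -0.5,"ax": 0,"ay": 0,"az": 0}
    - {"tx": -0.9,"ty": 0,"tz": -0.5,"ax": 0,"ay": 0,"az": 0}
    - {"tx": -0.9,"ty": 0,"tz": 0,"ax": 0,"ay": 0,"az": 0}
    - {"tx": -0.9,"ty": 0,"tz": 0,"ax": 0,"ay": 0,"az": 0}
  jaw: 0

```text
time_s: 20.0
ee_pos: [0.4829, -0.1353, 0.4594]
eef_rot: [2.71, 0.001, 1.649]
force: [-0.5, 0.4, 0.0]
grip_width: 0.0939
grip_force: 0.0
```

```bash
python3 n.py
python3 - <<'E'
from h import *
from station import camera
S=camera("scene");T=camera("top");f=lambda c,x,y:cv2.resize(c["pixels"][y:y+70,x:x+50,::-1],(400,560),interpolation=cv2.INTER_CUBIC)
cv2.imwrite("pics/end.png",np.hstack([f(S,330,210),f(T,290,125)]))
g=S["pixels"].astype(int)
for y in range(270,276):print(y,' '.join(f"{g[y,x].sum()//3:3d}" for x in range(354,368)))
E
```

```text
20.0 [ 0.4829 -0.1353  0.4594] [2.7100e+00 6.0000e-04 1.6488e+00] F [-0.5  0.4  0. ] M [-0.03  0.1   0.02] w 0.0939 0.0
d 0.1129 lat -0.1085 0.0006 Ftool [ 0.5 -0.4 -0.2] Mtool [ 0.11 -0.01 -0.03]
270 110 106 106 109  77 113 137 137  86  83  82  87  90  92
271 107 109  94  93  85  96 131 141 120 131  89  89  90  91
272  93  95  89  87  88  95 125 140 148 147 143 142 140  92
273  89  89  89  87 133 105 122 142 144 151 153 152 150 139
274  90  88 135 134 145 138 122 131 149 154 151 150 149 150
275 151 137 146 146 146 144 139 144 153 152 149 151 151 152
```

View pics/end.png

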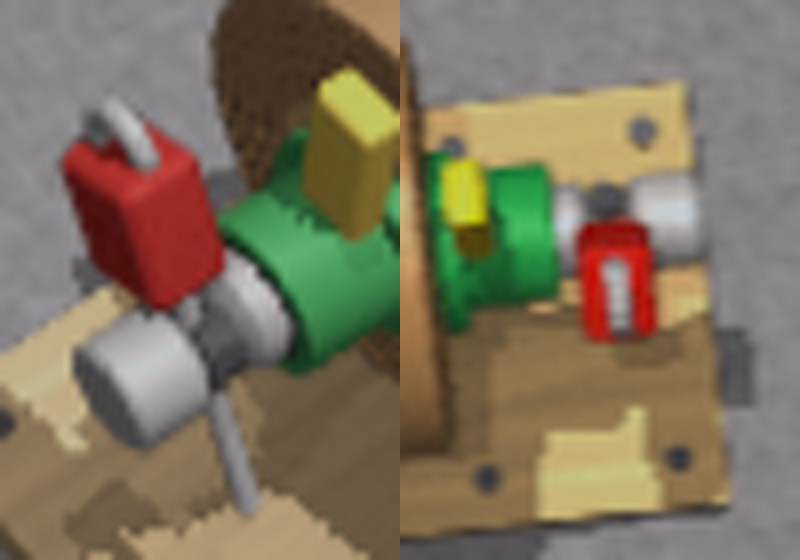

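The released clip sits home across the axle: head at scene (347,238), tip at about (360.5,274), and the collar still against the roll. The robot is clear, so I hand in.

```bash
python3 -c "
from station import hand_in
print(hand_in())"
```

```text
the job is handed in; nothing more can be done
None
```

The collar is home against the roll, the small red R-clip is through the cross-hole and snapped round the axle, and I let go and handed the job in at about 20 s; the bottle, tape and bin were not touched, and the hand-in gave no verdict.

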